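Nest the two tapered cup formers loosely

TASK

Slide the small tapered clay sleeve along its wooden cradle, narrow end first, into the wide mouth of the large sleeve, and stop while about 40 mm of the small one still stands out, so that they are nested loosely. Go gently and never jam or press the two together; leave the large sleeve where it lies in the cradle, and do not disturb the cup, the jar or the roll of tape nearby.

Things in the scene. Friction and masses are not known exactly. Their poses are not given: they have to be found in the camera images.
- cradle: Fixed plywood board 100 x 350 x 8 mm. Origin on its long centre line at table height; +y runs along it from the open end (-190 mm) to an upright stop plate (face at +143 mm, 79 mm high). Two parallel runners 16 mm apart carry the sleeves: tops 20.5 mm above the table from -187 to +25 mm (small sleeve), 14 mm from there to the stop (large one). No side walls, nothing upright at the open end.
- small_sleeve: Loose hollow tapered terracotta sleeve (cup former), 120 mm long, about 0.22 kg, on the high runners; 70 mm across at its closed flat wide end (towards the cradle's open end), 40 mm at its open narrow end (towards the large sleeve). Origin half way along it, at the level of the runner tops; y points from wide to narrow end, z up.
- small_head (a point): Centre of the small sleeve's closed flat wide end (70 mm across), the face to push; about 54 mm above the table. The axis sinks 7.5 degrees from here to the narrow end, as the sleeve lies on its tapered side. Guided by the runners, it slides straight when pushed along the cradle and stops when the push stops.
- small_nose (a point): Centre of the small sleeve's open narrow end (40 mm across, wall 4 mm), about 39 mm above the table at the start; before work it is 15 to 65 mm short of the large sleeve's mouth.
- large_sleeve: Loose hollow tapered terracotta sleeve, 110 mm long, 0.30 kg, walls 5 mm, open at both ends, on the low runners with its narrow end (48 mm across) less than 8 mm from the stop plate. Origin half way along it, at the level of the runner tops; y points to the narrow end, z up.
- large_mouth (a point): Centre of the large sleeve's wide mouth, facing the small sleeve: 75.5 mm outside, 65.5 mm bore, about 51 mm above the table. Both sleeves taper alike (1 mm of diameter in 4 mm), so they wedge when about 18 mm of the small one still stands out. What stands out is the distance along the cradle from small_head to here.
- cup: Small bisque beaker, 65 mm across, 59 mm high, standing behind the cradle. Origin under its centre. Leave alone.
- jar: Screw-cap jar of underglaze, 55 mm across, 83 mm high, standing behind the cradle. Origin under its centre. Leave alone.
- tape: Roll of masking tape lying flat, 104 mm across, 25 mm high, left of the cradle near the front edge of the table. Origin under its centre. Leave alone.

How it is judged:
By the outcome, as a careful person would: the job done as asked, in the order asked, and still so for the second after the job is handed in, with the robot touching nothing.
It also fails if it takes over 40 s, if anything falls off the work surface, if the arm or the gripper's body presses on something with over 40 N, if the wrist force passes 120 N, or if a joint passes its speed limit or range.

ROBOT

A 6-joint arm with a two-finger parallel gripper is mounted at the origin on a cart in front of the work surface, level with it; the furniture and walls round the work are solid. World frame = base frame: x ahead of the robot, y to its left, z up, the work surface at z = 0. Lengths are in m, angles in rad, forces in N, time in s.
With the tool pointing down it reaches from about 0.375 to 0.925 m from the base axis. Payload 5.7 kg.
Tool frame: the origin (TCP) lies on the centre line of the jaws, within the pads' length; the fingertips stand 8 mm ahead of it and the grasp point (between the pads) lies 11 mm behind it; z points along the fingers, y is the line along which they close (so a half turn about z gives the same grasp; the last joint's range is limited). The gripper opens to 85 mm and grips with 20 to 120 N. Pads are 22 mm wide; open, the fingers measure 114 mm over their backs; the gripper's body (76 mm by 85 mm) begins 54 mm behind the grasp point. The pads swing forward as they close: fully open they stand 13 mm farther back than shut.
Start: joints at [-1.253, 0.359, 1.51, -0, 1.272, -0.115], TCP at [0.252, -0.545, 0.239] pointing down, gripper open.
Joint ranges: [-2.97, 2.97], [-1.01, 2.36], [0.21, 2.38], [-0.96, 4.11], [0.2, 2.71], [-2.98, 2.98]. Speed limits (rad/s): [2.39, 2.39, 3.14, 3.14, 3.14, 3.14].

INTERFACE

Orientations are given as a 3x3 rotation matrix whose columns are the frame's x, y, z axes.
In Python, from cell import env, grab_frame, camera_params, find_in gives the robot as it stands.
- The arm moves only by the tool drive_tool, never from a script. Its argument "deltas" is a list that holds one entry, the list of rows, each a list of 4 numbers: the shift along the tool's x, y, z in cm, then the turn about the tool's z in degrees. A call has 1 to 5 rows; each row is the pose to reach, as a shift and turn from the pose commanded when the call began, along the tool's axes at that moment; what a row does not reach only later rows make up. A row lasts 1/10 s, in which the tool goes at most 50 mm and 8.59 degrees, less where a joint would pass 70% of its speed; a pose out of reach is approached as far as the arm can. A call with a gripper value outside its range is refused whole. "gripper" is the finger opening in cm, from 0 to 8.54, set as the call begins (left out, the last holds). The fingers move at their own pace and stop on an object; "newtons" is the grip in N (left out, the last holds). Time passes only in rows, so rows that repeat a pose let the fingers close. It gives the time, the measured TCP pose, the force, the opening and the grip force at its end, in the units of the state.
- env.get_obs(): the state, without advancing time (a new reading comes with each control period).
- grab_frame(name): name is "scene" or "top" or "wrist"; returns the picture (420x560x3 uint8, red, green, blue); there is no depth.
- camera_params(name): a dict with "intrinsics" (3x3 intrinsics, pixels), "R" (3x3) and "t" (3): a world point X has camera coordinates R X + t. Camera axes: x right, y down, z forward; pixel columns grow to the right and rows downward; lengths in m; the calibration is good to about 2 mm. A picture is of the moment at which its call begins: read the wrist's pose just before it. camera_params takes no time and is no camera call; for the wrist camera it gives the pose at the moment of the call.
- env.sign_off(): hands the job in; it is judged then, once.
Trained networks look in the newest picture that a camera, given by its name, has taken for a name from the list of things; names that differ only in an ending like _2 or _b are one class to them, and where a whole thing is asked for, a point or a joint stands for the part that bears it (a point fixed in the world has none). Each returns a list of dicts, best first, with "score" (0 to 1); they miss things now and then, are a little off and sometimes report something else, mostly with a low value. They report only what shows in the picture. A call takes as long as a camera call.
- find_in(camera, name): "location" ([column, row] as shares, 0 to 1, of the picture: columns of its width, rows of its height, amid what is visible of it).
The state is a dict: "t": time; "joint_pos": joint angles; "qd": joint speeds; "effort": joint torques, N m; "position": TCP position; "orientation": TCP orientation; "force": force on the tool from outside, world axes, zero at the start; "moment": the same for the moment, N m; "gripper_width": finger opening in m; "grasp_force": force on a finger pad.
Only numpy, scipy, OpenCV 4.12 (cv2) and the standard library are available. Lean on these libraries where they do the work, as an engineer would, in place of code of your own. Each camera call takes 0.05 s, during which the arm holds its last target. There are 200 camera calls.

## Working session

There is one attempt and no reset: what is moved stays moved. The work goes in short steps, Python scripts to look and compute and a tool call to move; the robot and the scene stay as the last step left them, time stands still between calls to the robot, and variables do not carry over. Pictures are saved under pics/ and viewed, at most 10 in all, crops included, and the job is handed in when it is done.

Besides the shell and the picture viewer there is one more tool, called by a JSON object that holds its "method" and its "body". drive_tool: Moves the arm, as the interface text tells. Its arguments: {"type":"object","properties":{"deltas":{"type":"array"},"gripper":{"type":"number"},"newtons":{"type":"number"}},"required":["deltas"]}

```bash
mkdir -p pics; cat > h.py <<'E'
import numpy as np, cv2
from cell import env, grab_frame, camera_params, find_in
def snap(c,f):
    im=grab_frame(c); cv2.imwrite('pics/'+f,im[:,:,::-1]); return im
def ray(P,u,v,z):
    K,R,t=map(np.array,(P["intrinsics"],P["R"],P["t"]))
    d=R.T@np.linalg.solve(K,[u,v,1.]); c=-R.T@t
    return c+d*(z-c[2])/d[2]
def proj(P,X):
    K,R,t=map(np.array,(P["intrinsics"],P["R"],P["t"])); p=K@(R@np.array(X)+t); return p[:2]/p[2]
E
python3 - <<'E'
from h import *
np.set_printoptions(precision=3,suppress=True)
for c in("top","scene"):
    snap(c,c+'1.png');P=camera_params(c)
    print(c,-np.array(P["R"]).T@P["t"])
    for n,z in(("small_head",.054),("small_nose",.039),("large_mouth",.051),("cradle",.01),("small_sleeve",.05),("large_sleeve",.05),("cup",.03),("jar",.04),("tape",.012)):
        for r in find_in(c,n)[:2]:
            u,v=np.array(r["location"])*[560,420]; print(n,round(r["score"],2),round(u),round(v),ray(P,u,v,z))
o=env.get_obs();print(o["t"],o["position"],o["orientation"])
E
```

```text
top [0.424 0.089 1.276]
small_head 0.76 343 236 [ 0.54  -0.096  0.054]
small_head 0.68 315 255 [ 0.494 -0.024  0.054]
small_nose 0.67 340 241 [ 0.529 -0.09   0.039]
large_mouth 0.95 287 279 [0.434 0.046 0.051]
cradle 0.98 314 257 [ 0.491 -0.025  0.01 ]
small_sleeve 0.57 342 240 [ 0.531 -0.094  0.05 ]
large_sleeve 0.76 284 281 [0.429 0.054 0.05 ]
cup 0.82 342 146 [ 0.783 -0.103  0.03 ]
jar 0.86 279 178 [0.695 0.065 0.04 ]
jar 0.2 343 239 [ 0.534 -0.098  0.04 ]
tape 0.7 341 239 [ 0.537 -0.097  0.012]
tape 0.6 161 277 [0.444 0.371 0.012]
scene [0.286 0.658 0.743]
small_head 0.97 328 176 [ 0.53  -0.079  0.054]
small_nose 0.64 326 172 [ 0.545 -0.109  0.039]
large_mouth 0.86 342 217 [0.447 0.032 0.051]
cradle 0.98 335 240 [0.445 0.07  0.01 ]
small_sleeve 0.89 329 171 [ 0.537 -0.104  0.05 ]
large_sleeve 0.82 340 215 [0.455 0.027 0.05 ]
large_sleeve 0.69 243 192 [0.696 0.063 0.05 ]
cup 0.83 248 150 [ 0.78  -0.104  0.03 ]
jar 0.56 243 191 [0.702 0.051 0.04 ]
tape 0.55 306 333 [0.41  0.311 0.012]
1.0 [ 0.252 -0.545  0.239] [[ 0.908  0.419 -0.   ]
 [ 0.419 -0.908  0.   ]
 [ 0.    -0.    -1.   ]]
```

```bash
python3 - <<'E'
import cv2
im=cv2.imread('pics/top1.png')[190:330,230:420]
cv2.imwrite('pics/top1c.png',cv2.resize(im,None,fx=4,fy=4,interpolation=cv2.INTER_CUBIC))
im=cv2.imread('pics/scene1.png')[110:310,220:440]
cv2.imwrite('pics/scene1c.png',cv2.resize(im,None,fx=3,fy=3,interpolation=cv2.INTER_CUBIC))
E
```

```text
(no output)
```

View pics/top1c.png

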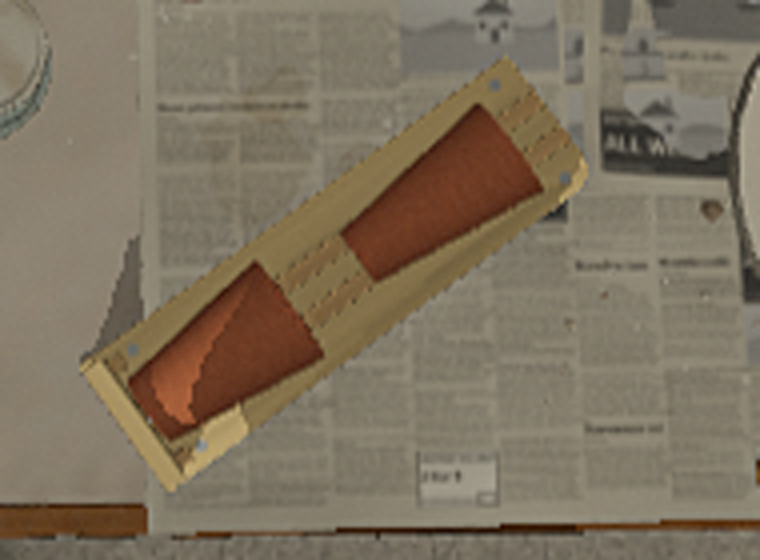

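View pics/scene1c.png

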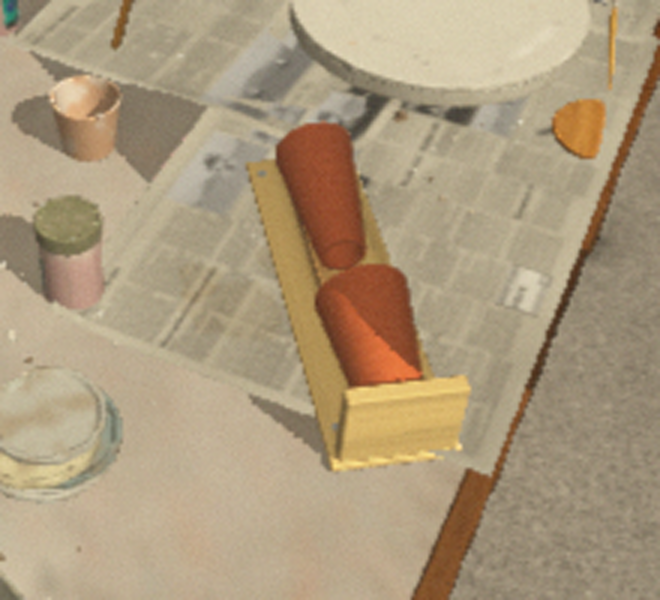

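The top crop shows the small sleeve's wide end at crop (480,103)-(543,190) and the large mouth at (258,262)-(322,355). The gap is clear and the stop is at lower left. A round disc lies beyond the open end.

```bash
python3 - <<'E'
from h import *
np.set_printoptions(precision=4,suppress=True)
P=camera_params("top")
f=lambda x,y,z:ray(P,230+(x+.5)/4-.5,190+(y+.5)/4-.5,z)
c={}
for n,a,b,z in(("head",(480,103),(543,190),.054),("nose",(341,235),(373,282),.039),("mouth",(258,262),(322,355),.051),("lnarrow",(130,383),(172,438),.037),("stoptop",(80,365),(170,490),.079),("open",(505,57),(587,165),.008)):
    A,B=f(*a,z),f(*b,z); c[n]=(A+B)/2; print(n,c[n],np.linalg.norm(A-B))
d=c["lnarrow"]-c["head"]; yaw=np.arctan2(d[1],d[0]); print("yaw",np.degrees(yaw))
d2=c["stoptop"]-c["open"];print(np.degrees(np.arctan2(d2[1],d2[0])))
u=np.array([np.cos(yaw),np.sin(yaw),0]); 
for n in c: print(n,(c[n]-c["mouth"])@u)
tgt=c["head"]-u*.08; tgt[2]=.2
o=env.get_obs();R=np.array(o["orientation"]);print(tgt,"tool cm",R.T@(tgt-o["position"])*100,"turn",-(np.degrees(yaw)-np.degrees(np.arctan2(R[1,0],R[0,0]))))
E
```

```text
head [ 0.5656 -0.1337  0.054 ] 0.06764501749711195
nose [ 0.4963 -0.0357  0.039 ] 0.035927100561688394
mouth [0.4646 0.0084 0.051 ] 0.07035131881948212
lnarrow [0.4019 0.0961 0.037 ] 0.043289609006980166
stoptop [0.3927 0.1119 0.079 ] 0.09294081304490125
open [ 0.5944 -0.1657  0.008 ] 0.08887097143696858
yaw 125.4628645219779
126.0110642551764
head -0.1743185362909732
nose -0.05422170670642816
mouth 0.0
lnarrow 0.10788795070535212
stoptop 0.12602988523498687
open -0.21703487937248891
[ 0.612  -0.1989  0.2   ] tool cm [ 47.2152 -16.2734   3.9296] turn -100.66301976984164
```

{"method": "drive_tool", "body": {"deltas": [[[4, -1.4, 0, -8.4], [8, -2.8, 0, -16.8], [12, -4.2, 0, -25.2], [16, -5.6, 0, -33.6], [20, -7, 0, -42]]], "gripper": 0}}

```text
t: 1.5
position: [0.4049, -0.3961, 0.2394]
orientation: [[0.389, 0.921, 0.0], [0.921, -0.389, -0.0], [-0.0, 0.0, -1.0]]
force: [-0.4, -0.6, -0.2]
gripper_width: 0.0124
grasp_force: 0.0
```

{"method": "drive_tool", "body": {"deltas": [[[4, 1.7, 0, -8.4], [8, 3.4, 0, -16.8], [12, 5.1, 0, -25.2], [16, 6.8, 0, -33.6], [20, 8.5, 0, -42]]]}}

```text
t: 2.0
position: [0.5619, -0.2455, 0.2394]
orientation: [[-0.328, 0.945, 0.0], [0.945, 0.328, -0.0], [-0.0, 0.0, -1.0]]
force: [1.2, -0.1, 0.6]
gripper_width: 0.0002
grasp_force: 0.0
```

```bash
cat > go.py <<'E'
from h import *
import sys
np.set_printoptions(precision=4,suppress=True)
u=np.array([np.cos(np.radians(125.5)),np.sin(np.radians(125.5)),0])
w=np.array([-u[1],u[0],0])
head=np.array([.5656,-.1337,.054])
o=env.get_obs();R=np.array(o["orientation"]);p=np.array(o["position"])
t=head+u*float(sys.argv[1]); t[2]=float(sys.argv[2])
print(o["t"],p,"along,side",(p-head)@u,(p-head)@w,"cm",R.T@(t-p)*100,"turn",-(125.5-np.degrees(np.arctan2(R[1,0],R[0,0]))),"F",o["force"],"w",o["gripper_width"])
E
python3 go.py -.08 .2
```

```text
2.0 [ 0.5619 -0.2455  0.2394] along,side -0.08887665626520767 0.06790880085214619 cm [2.7644 6.2657 3.9433] turn -16.351381276686027 F [ 1.207  -0.0521  0.5961] w 0.00016588813865341695
```

{"method": "drive_tool", "body": {"deltas": [[[1.4, 3.0, 0, -8], [2.7, 6.2, 0, -16.3], [2.7, 6.2, 0, -16.3], [2.7, 6.2, 0, -16.3]]]}}

```text
t: 2.4
position: [0.6109, -0.2008, 0.239]
orientation: [[-0.575, 0.818, -0.001], [0.818, 0.575, -0.0], [0.0, -0.001, -1.0]]
force: [-0.1, -0.1, -0.4]
gripper_width: 0.0001
grasp_force: 0.0
```

```bash
python3 go.py -.05 .046; python3 - <<'E'
from h import *
snap("wrist","w1.png");snap("top","t2.png");P=camera_params("wrist")
for n,z in(("small_head",.054),("large_mouth",.051)):
    for r in find_in("wrist",n)[:1]:
        u,v=np.array(r["location"])*[560,420];print(n,r["score"],u,v,ray(P,u,v,z))
print(proj(P,[.5656,-.1337,.054]),proj(P,[.4646,.0084,.051]))
E
```

```text
2.4 [ 0.6109 -0.2008  0.239 ] along,side -0.0809716287123818 0.002090801351324548 cm [ 3.0928  0.2002 19.3025] turn -0.3875827140350623 F [-0.1465 -0.0514 -0.404 ] w 0.00010501666655273984
small_head 0.89 280.616 52.08 [ 0.54753524 -0.11031233  0.054     ]
[282.29536966  91.55694324] [ 280.97067209 -179.39154658]
```

View pics/w1.png

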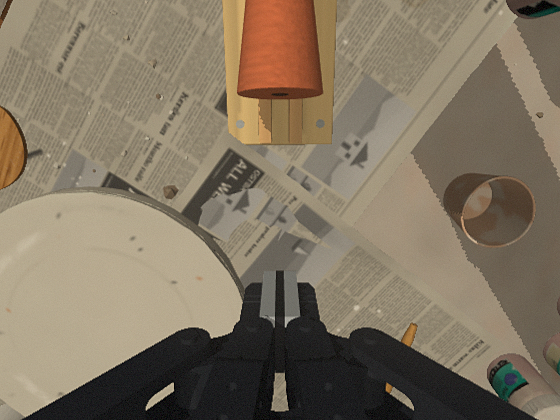

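Wrist view: the wide end is centred at column 280, edge at row ~95, aligned with the tool. The disc's edge is near (245,290), left of the fingers, so I'm checking clearance and then descending close behind the head.

```bash
python3 - <<'E'
from h import *
P=camera_params("wrist")
u=np.array([np.cos(np.radians(125.5)),np.sin(np.radians(125.5)),0]);w=np.array([-u[1],u[0],0]);h=np.array([.5656,-.1337,.054])
for px in((245,290),(205,230),(100,190)):
  for z in(.0,.05,.1):
    X=ray(P,*px,z);print(px,z,(X-h)@u,(X-h)@w)
for px in((238,97),(322,93)):
  X=ray(P,*px,.054);print(px,(X-h)@u,(X-h)@w)
E
python3 go.py -.03 .046
```

```text
(245, 290) 0.0 -0.21021761643210485 0.043130101272169874
(245, 290) 0.05 -0.18276920361516275 0.037710553179151174
(245, 290) 0.1 -0.15532079079822061 0.03229100508613259
(205, 230) 0.0 -0.13840843458447766 0.08296851416378768
(205, 230) 0.05 -0.12052569950128873 0.07224210406036441
(205, 230) 0.1 -0.10264296441809978 0.06151569395694096
(100, 190) 0.0 -0.09377068468538492 0.18781409003615698
(100, 190) 0.05 -0.08183412973276243 0.16312123490718022
(100, 190) 0.1 -0.06989757478013994 0.1384283797782035
(238, 97) -0.0041317831283460525 0.03637193454375098
(322, 93) -0.0016864501401850328 -0.03210120276694078
2.6 [ 0.6099 -0.2023  0.2393] along,side -0.0815156913986683 0.003782616896683097 cm [ 5.1493  0.3392 19.3328] turn -0.5237562060788576 F [-0.3138 -0.2759  0.0753] w -0.00010454757788421135
```

{"method": "drive_tool", "body": {"deltas": [[[4.6, 0.15, 0, -0.4], [4.6, 0.15, 4.5, -0.4], [4.6, 0.15, 9, -0.4], [4.6, 0.15, 13.5, -0.4], [4.6, 0.15, 17, -0.4]]]}}

```text
t: 3.1
position: [0.5839, -0.1633, 0.0674]
orientation: [[-0.579, 0.815, -0.001], [0.815, 0.579, 0.001], [0.001, -0.001, -1.0]]
force: [-0.5, 0.0, 0.4]
gripper_width: 0.0002
grasp_force: 0.0
```

{"method": "drive_tool", "body": {"deltas": [[[0, 0, 1.2, 0], [0, 0, 2.3, 0], [0, 0, 2.3, 0]]]}}

```text
t: 3.4
position: [0.5855, -0.1633, 0.0462]
orientation: [[-0.58, 0.815, -0.0], [0.815, 0.58, 0.0], [0.0, -0.0, -1.0]]
force: [-0.2, -0.4, 0.4]
gripper_width: -0.0004
grasp_force: 0.0
```

```bash
python3 go.py -.03 .046;python3 - <<'E'
from h import *
snap("wrist","w2.png");a=snap("scene","s2.png")[110:310,220:440]
cv2.imwrite('pics/s2c.png',cv2.resize(a[:,:,::-1],None,fx=3,fy=3,interpolation=cv2.INTER_CUBIC))
E
```

```text
3.4 [ 0.5855 -0.1633  0.0462] along,side -0.035640050411531794 0.0010187006882069634 cm [0.5641 0.1014 0.02  ] turn -0.0497119327066855 F [-0.1513 -0.4316  0.3812] w -0.00040805206204637005
```

View pics/w2.png

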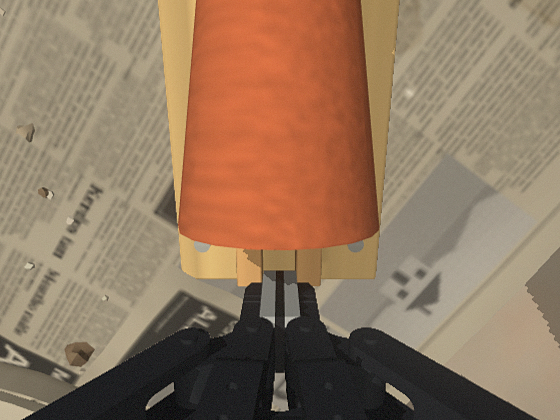

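The fingers are centred behind the wide end, which shows at rows 235-250. Now a gentle push.

{"method": "drive_tool", "body": {"deltas": [[[0.5, 0, 0, 0], [1, 0, 0, 0], [1.4, 0, 0, 0], [1.7, 0, 0, 0], [2.0, 0, 0, 0]]]}}

```text
t: 4.0
position: [0.5738, -0.1462, 0.0465]
orientation: [[-0.581, 0.814, 0.0], [0.814, 0.581, -0.0], [-0.0, 0.0, -1.0]]
force: [0.5, 0.1, 0.4]
gripper_width: -0.0003
grasp_force: 0.0
```

{"method": "drive_tool", "body": {"deltas": [[[0.4, 0, 0, 0], [0.8, 0, 0, 0], [1.2, 0, 0, 0], [1.6, 0, 0, 0], [2.0, 0, 0, 0]]]}}

```text
t: 4.5
position: [0.5624, -0.1302, 0.0464]
orientation: [[-0.581, 0.814, 0.001], [0.814, 0.581, -0.0], [-0.001, 0.0, -1.0]]
force: [1.5, -2.0, 0.4]
gripper_width: 0.0001
grasp_force: 1.2
```

{"method": "drive_tool", "body": {"deltas": [[[0.4, 0, 0, 0], [0.8, 0, 0, 0], [1.2, 0, 0, 0], [1.6, 0, 0, 0], [1.6, 0, 0, 0]]]}}

```text
t: 5.0
position: [0.5524, -0.1166, 0.0463]
orientation: [[-0.581, 0.814, -0.001], [0.814, 0.581, 0.001], [0.001, -0.0, -1.0]]
force: [0.4, -0.8, 0.8]
gripper_width: -0.0001
grasp_force: 0.3
```

```bash
python3 go.py -.03 .046;python3 - <<'E'
from h import *
snap("wrist","w3.png");a=snap("top","t3.png")[190:330,230:420]
cv2.imwrite('pics/t3c.png',cv2.resize(a[:,:,::-1],None,fx=4,fy=4,interpolation=cv2.INTER_CUBIC))
E
```

```text
5.0 [ 0.5524 -0.1166  0.0463] along,side 0.02159286947950452 0.0007692549798027227 cm [-5.1593  0.0761  0.0237] turn 0.008912666509260703 F [ 0.3587 -0.8084  0.7851] w -0.00014110434196626536
```

View pics/w3.png

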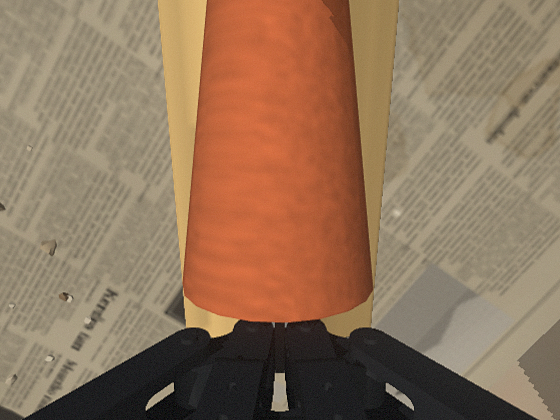

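Contact made: the head is straight against the fingertips (edges at (183,292) and (373,288)), force ~2 N. Continue.

{"method": "drive_tool", "body": {"deltas": [[[0.4, 0, 0, 0], [0.8, 0, 0, 0], [1.2, 0, 0, 0], [1.6, 0, 0, 0], [2.0, 0, 0, 0]]]}}

```text
t: 5.6
position: [0.541, -0.1006, 0.0462]
orientation: [[-0.581, 0.814, -0.0], [0.814, 0.581, 0.0], [0.0, -0.0, -1.0]]
force: [1.4, -0.7, -0.5]
gripper_width: 0.0001
grasp_force: 0.7
```

{"method": "drive_tool", "body": {"deltas": [[[0.4, 0, 0, 0], [0.8, 0, 0, 0], [1.2, 0, 0, 0], [1.6, 0, 0, 0], [1.6, 0, 0, 0]]]}}

```text
t: 6.1
position: [0.5314, -0.0873, 0.0462]
orientation: [[-0.581, 0.814, -0.001], [0.814, 0.581, 0.001], [0.001, -0.0, -1.0]]
force: [0.1, -0.4, 0.4]
gripper_width: -0.0002
grasp_force: 0.0
```

```bash
python3 go.py .1213 .046;python3 - <<'E'
from h import *
a=snap("top","t4.png")[190:330,230:420]
cv2.imwrite('pics/t4c.png',cv2.resize(a[:,:,::-1],None,fx=4,fy=4,interpolation=cv2.INTER_CUBIC))
E
```

```text
6.1 [ 0.5314 -0.0873  0.0462] along,side 0.057675635940645266 0.0009281463538297854 cm [6.3624 0.094  0.0293] turn 0.010938341460814627 F [ 0.0923 -0.353   0.3952] w -0.00016160018816149452
```

View pics/t4c.png

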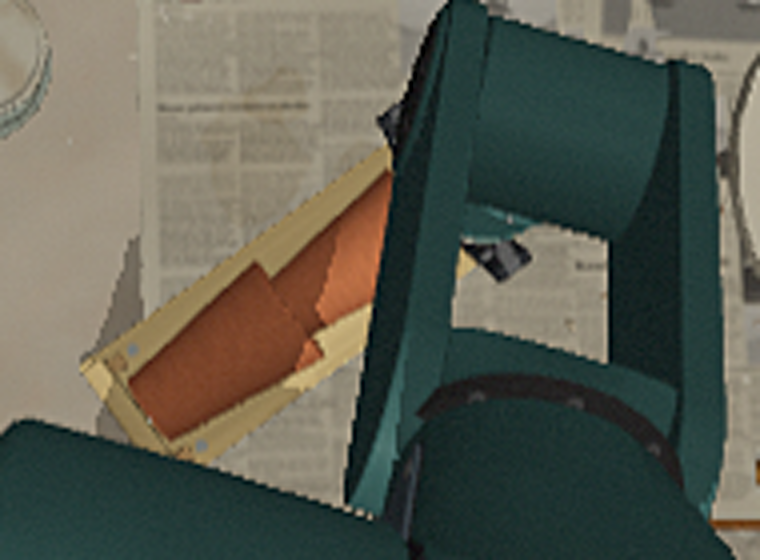

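The nose is inside the mouth, and the large sleeve's corners are unchanged at (258,262)/(322,355). I'll go on to ~15 mm before the target and look.

{"method": "drive_tool", "body": {"deltas": [[[0.4, 0, 0, 0], [0.8, 0, 0, 0], [1.2, 0, 0, 0], [1.6, 0, 0, 0], [2.0, 0, 0, 0]]]}}

```text
t: 6.65
position: [0.5204, -0.0714, 0.0464]
orientation: [[-0.581, 0.814, 0.0], [0.814, 0.581, -0.0], [-0.0, 0.0, -1.0]]
force: [1.0, -1.7, -0.6]
gripper_width: 0.0002
grasp_force: 1.0
```

{"method": "drive_tool", "body": {"deltas": [[[0.4, 0, 0, 0], [0.8, 0, 0, 0], [1.2, 0, 0, 0], [1.6, 0, 0, 0], [2.0, 0, 0, 0]]]}}

```text
t: 7.15
position: [0.5089, -0.0552, 0.0464]
orientation: [[-0.581, 0.814, 0.0], [0.814, 0.581, -0.0], [-0.0, 0.0, -1.0]]
force: [1.5, -2.0, 0.7]
gripper_width: -0.0
grasp_force: 1.3
```

{"method": "drive_tool", "body": {"deltas": [[[0.3, 0, 0, 0], [0.6, 0, 0, 0], [0.9, 0, 0, 0], [0.9, 0, 0, 0]]]}}

```text
t: 7.55
position: [0.5034, -0.0477, 0.0463]
orientation: [[-0.581, 0.814, -0.0], [0.814, 0.581, 0.0], [0.0, -0.0, -1.0]]
force: [0.1, -1.2, 1.4]
gripper_width: -0.0
grasp_force: 0.8
```

```bash
python3 go.py .1213 .046;python3 - <<'E'
from h import *
snap("wrist","w5.png")
E
```

```text
7.55 [ 0.5034 -0.0477  0.0463] along,side 0.1061684080008814 0.0007306930266480041 cm [1.5131 0.0732 0.0341] turn 0.006265288635788124 F [ 0.0693 -1.2239  1.3527] w -2.260598433415082e-05
```

View pics/w5.png

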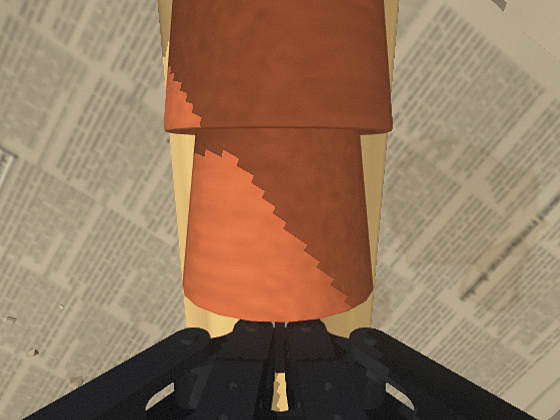

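Mouth rim edges at (164,131) and (392,131); head edges at (183,290) and (373,288). Computing the protrusion.

```bash
python3 - <<'E'
from h import *
P=camera_params("wrist")
u=np.array([np.cos(np.radians(125.5)),np.sin(np.radians(125.5)),0]);h=np.array([.5656,-.1337,.054])
f=lambda x,y,z:ray(P,x,y,z)
m=[f(164,131,.051),f(392,131,.051)];s=[f(183,291,.054),f(373,290,.054)]
M=sum(m)/2;S=sum(s)/2
print(np.linalg.norm(m[0]-m[1]),np.linalg.norm(s[0]-s[1]),(M-h)@u,(S-h)@u,(M-S)@u, (M-h)@[-u[1],u[0],0],(S-h)@[-u[1],u[0],0])
E
```

```text
0.07813014048083815 0.0728651539369915 0.17225701280154773 0.1126705360194069 0.05958647678214083 0.0006665645199304416 0.0007616638191342765
```

```bash
python3 - <<'E'
from h import *
P=camera_params("wrist")
yaw=np.radians(125.6)
u=np.array([np.cos(yaw),np.sin(yaw),0]);w=np.array([-u[1],u[0],0]);h=np.array([.5656,-.1337,0])
th=np.linspace(0,2*np.pi,721)
def circ(a,z,r,tilt):
    v=np.array([0,0,np.cos(tilt)])+u*np.sin(tilt)
    c=h+u*a+w*.001; c[2]=z
    p=np.array([proj(P,c+r*(np.cos(t)*w+np.sin(t)*v)) for t in th]); i=p[:,0].argmin();j=p[:,0].argmax()
    top=proj(P,c+r*v); return p[i].round(1),p[j].round(1),top.round(1)
for a in(.112,.115,.118,.121): print("head",a,*circ(a,.054,.035,np.radians(7.5)))
for a in(.166,.169,.172,.175): print("mouth",a,*circ(a,.051,.03775,np.radians(7.1)))
print(-np.array(P["R"]).T@P["t"])
E
```

```text
head 0.112 [182.8 301. ] [370.5 300.4] [276. 337.]
head 0.115 [182.1 294. ] [371.1 293. ] [275.9 328.2]
head 0.118 [181.5 286.5] [371.7 285.5] [275.9 319.2]
head 0.121 [180.8 278.9] [372.4 277.9] [275.8 310. ]
mouth 0.166 [162.7 149.9] [389.2 149.4] [274.9 150.6]
mouth 0.169 [161.8 140.4] [390.  139.9] [274.8 138.4]
mouth 0.172 [160.9 130.6] [390.9 130.2] [274.8 125.9]
mouth 0.175 [159.9 120.8] [391.7 120.4] [274.7 113.1]
[0.45893927 0.01553861 0.18237648]
```

Model fit gives ~54.5 mm standing out, so 14 mm more.

{"method": "drive_tool", "body": {"deltas": [[[0.3, 0, 0, 0], [0.6, 0, 0, 0], [0.9, 0, 0, 0], [1.15, 0, 0, 0], [1.4, 0, 0, 0]]]}}

```text
t: 8.1
position: [0.4956, -0.0366, 0.0464]
orientation: [[-0.581, 0.814, 0.0], [0.814, 0.581, -0.0], [-0.0, 0.0, -1.0]]
force: [2.1, -2.8, 2.8]
gripper_width: 0.0001
grasp_force: 2.1
```

{"method": "drive_tool", "body": {"deltas": [[[0, 0, 0, 0], [0, 0, 0, 0]]]}}

```text
t: 8.3
position: [0.4952, -0.0364, 0.0463]
orientation: [[-0.581, 0.814, -0.001], [0.814, 0.581, 0.0], [0.001, -0.0, -1.0]]
force: [1.2, -1.6, 2.6]
gripper_width: -0.0003
grasp_force: 1.2
```

```bash
python3 go.py .1213 .046;python3 - <<'E'
from h import *
snap("wrist","w6.png")
E
```

```text
8.3 [ 0.4952 -0.0364  0.0463] along,side 0.12011331338083552 0.0007795291394156087 cm [0.1187 0.078  0.0265] turn -0.0023486948434054966 F [ 1.2491 -1.5649  2.5796] w -0.00029846686931538205
```

View pics/w6.png

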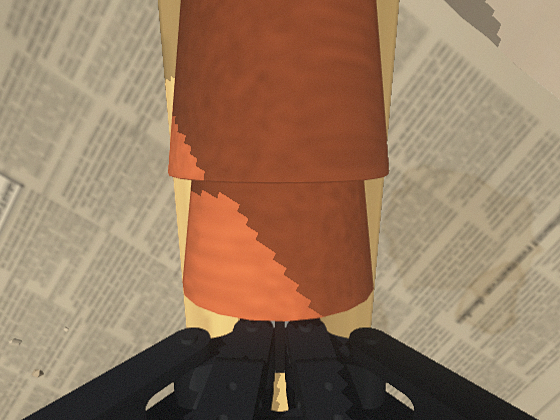

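Rim sides now at row ~176, rim centre ~182; the head edge is unchanged at row ~290/320. Retreating 3 cm, then up; then verify.

{"method": "drive_tool", "body": {"deltas": [[[-0.4, 0, 0, 0], [-1.2, 0, 0, 0], [-2.2, 0, 0, 0], [-3.2, 0, 0, 0], [-3.5, 0, 0, 0]]]}}

```text
t: 8.85
position: [0.5172, -0.0665, 0.0463]
orientation: [[-0.58, 0.815, 0.001], [0.815, 0.58, -0.0], [-0.001, 0.001, -1.0]]
force: [0.4, 0.0, -0.4]
gripper_width: 0.0
grasp_force: 0.0
```

```bash
python3 - <<'E'
from h import *
P=camera_params("wrist")
# wrist pose moved back 35mm: measure from pics/w6 by shifting the camera along u to the w6 pose
o=env.get_obs();p6=np.array([.4952,-.0364,.0463]);P=dict(P);R=np.array(P["R"]);P["t"]=np.array(P["t"])-R@(p6-o["position"])
yaw=np.radians(125.6)
u=np.array([np.cos(yaw),np.sin(yaw),0]);w=np.array([-u[1],u[0],0]);h=np.array([.5656,-.1337,0])
th=np.linspace(0,2*np.pi,721)
def circ(a,z,r,tilt):
    v=np.array([0,0,np.cos(tilt)])+u*np.sin(tilt)
    c=h+u*a+w*.001; c[2]=z
    p=np.array([proj(P,c+r*(np.cos(t)*w+np.sin(t)*v)) for t in th]); i=p[:,0].argmin();j=p[:,0].argmax()
    return p[i].round(1),p[j].round(1),proj(P,c+r*v).round(1)
for a in(.128,.13,.132,.134): print("head",a,*circ(a,.054,.035,np.radians(7.5)))
for a in(.169,.171,.173,.175): print("mouth",a,*circ(a,.051,.03775,np.radians(7.1)))
snap("wrist","w7.png");print(o["t"],o["force"],o["position"])
E
```

```text
head 0.128 [182.5 296.2] [371.1 295.3] [276.2 331.3]
head 0.13 [182.  291.6] [371.5 290.4] [276.1 325.3]
head 0.132 [181.6 286.6] [371.9 285.4] [276.1 319.3]
head 0.134 [181.1 281.5] [372.3 280.4] [276.1 313.3]
mouth 0.169 [165.9 183.7] [386.4 182.8] [275.3 193.7]
mouth 0.171 [165.3 177.8] [386.9 176.9] [275.2 186.2]
mouth 0.173 [164.7 171.7] [387.4 170.9] [275.2 178.5]
mouth 0.175 [164.1 165.6] [387.9 164.8] [275.1 170.7]
8.85 [ 0.43404472  0.01594579 -0.39202333] [ 0.51715371 -0.06646954  0.04632222]
```

View pics/w7.png

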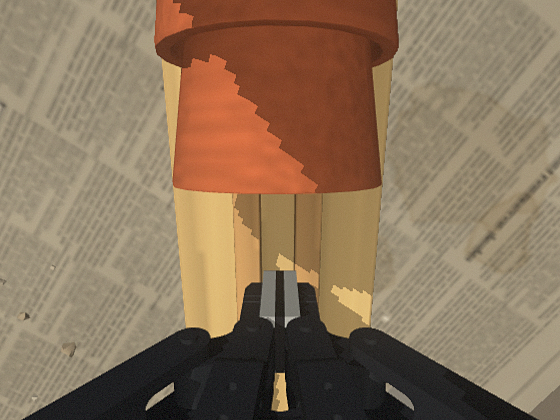

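About 40.5 mm stands out, the sleeves are loose and centred, and the large one has not moved (mouth at ~0.172 before and after). Lift clear and hand in.

{"method": "drive_tool", "body": {"deltas": [[[0, 0, -3, 0], [0, 0, -7, 0], [0, 0, -11, 0], [0, 0, -14, 0], [0, 0, -14, 0]]]}}

```text
t: 9.4
position: [0.5186, -0.0658, 0.1906]
orientation: [[-0.581, 0.814, 0.008], [0.814, 0.581, -0.002], [-0.006, 0.005, -1.0]]
force: [0.7, 0.6, 0.3]
gripper_width: -0.0
grasp_force: 0.0
```

```bash
python3 -c "
from cell import env
print(env.sign_off())"
```

```text
the job is handed in; nothing more can be done
None
```

The small sleeve is nested loosely in the large one with about 40 mm standing out (40.5 mm measured); the large sleeve did not move measurably, the arm went nowhere near the cup, jar or tape, and the job was handed in at 9.4 s on the robot's clock.

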